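# Stand the plaque for scanning and hold the backdrop flap at its balance point

## Task

Take the wooden plaque from its sloped rest and stand it upright on its thin bottom edge in the middle of the green pad of the scan station, its broad face parallel to the white backdrop flap, and let go of it. Then swing the flap up smoothly by its rod to its balance point, straight upright, and finish while still holding it there with the fingers for the scan: it must not drop back, nor tip over the top towards the plaque. Leave the glue bottle, tape roll and screwdriver where they are.

Things in the scene. Friction and masses are not known exactly. Their poses are not given: they have to be found in the camera images.
- plaque_mid (a point): centre of the loose light-wood plaque, 90 mm wide (its y), 15 mm thick (its x, the face normal), 120 mm tall (its z, towards its top edge), about 110 g, with a round brass-and-dark inlay on each face. At the start it leans in the fixed grey plastic sloped rest, 0.65 rad (37 degrees) off vertical, its top edge leaning roughly towards the robot. The rest's back board covers the underside up to 68 mm from the bottom edge, so the top 50 mm stick out free on both faces
- plaque: the same plaque; origin at the centre of its bottom edge face, same axes as plaque_mid
- pad (a point): centre of the green pad (130 x 40 mm, long side along its x) on the top face of the fixed blue scan station, 12 mm above the table; x runs along the flap's hinge, away from the robot, y from the hinge towards the pad, z up. The plaque stands with its face normal (x) along the pad's y, either way round
- hinge (a point): middle of the flap's hinge line on the fixed station, 34 mm above the table; axes as pad; the hinge line runs along its x, 95 mm from the pad's centre line
- flap (a joint): angle of the white backdrop flap (160 mm wide, 6 mm thick, 0.35 kg) about its hinge, rad: 0 is straight upright and is its balance point; negative leans away from the pad, positive leans towards the pad. Low friction: it falls whichever way it leans. It starts at rest on its back stop at -1.22 (70 degrees back, sloping just above the table); its other stop is at +1.0
- rod_near (a point): grip point on the near end of the round aluminium rod (12 mm diameter, along x, 170 mm from the hinge line) on the flap's free edge: the rod sticks out 65 mm past the panel at each side and this point is in the middle of that free piece, on the rod's axis, nearer the robot. Moves with the flap: z points from the hinge to the rod, y is the flap's normal (towards the pad when upright). 92 mm above the table at the start, 204 mm when upright
- rod_far (a point): the same point at the other end of the rod, farther from the robot, 226 mm from rod_near
- glue: bystander, to be left alone: white glue bottle with red cap, 130 mm high, 50 mm across; origin at its underside
- tape: bystander, to be left alone: yellow roll of tape lying flat, 90 mm across, 25 mm high; origin at its underside
- driver: bystander, to be left alone: screwdriver with red handle lying on the table
There are look-alikes about, which are no part of the job. Of the things that look like the plaque, the smallest one is meant.

How it is judged:
By the outcome, as a careful person would: the job done as asked, in the order asked, and still so for the second after the job is handed in, while the arm keeps its last pose, push and grip.
It also fails if it takes over 64 s, if anything falls off the work surface, if the arm or the gripper's body presses on something with over 40 N, if the wrist force passes 120 N, or if a joint passes its speed limit or range.

## Robot

A 6-joint arm with a two-finger parallel gripper is mounted at the origin on the work surface. World frame = base frame: x ahead of the robot, y to its left, z up, the work surface at z = 0. Lengths are in mm, angles in rad, forces in N, time in s.
With the tool pointing down it reaches from about 350 to 875 mm from the base axis. Payload 4.2 kg.
Tool frame: the origin (TCP) lies between the finger pads; the fingertips stand 11 mm ahead of it and the grasp point (between the pads) lies 8 mm behind it; z points along the fingers, y is the direction in which the jaws open and shut (so a half turn about z gives the same grasp; the last joint's range is limited). The gripper opens to 85 mm and grips with 20 to 120 N. Pads are 22 mm wide; open, the fingers measure 114 mm over their backs; the gripper's body (76 mm by 85 mm) begins 54 mm behind the grasp point. The pads swing forward as they close: fully open they stand 13 mm farther back than shut.
Start: joints at [1.386, 0.385, 0.008, 0, -1.194, -0.259], TCP at [268.325, 564.447, 242.312] pointing down, gripper open.
Joint ranges: [-3.14, 3.14], [-1.21, 2.06], [-1.07, 1.41], [-3.16, 2.05], [-2.99, -0.16], [-3.1, 3.1]. Speed limits (rad/s): [2.79, 2.79, 3.14, 3.14, 3.14, 3.14].

## Interface

Orientations are given as a unit quaternion [x, y, z, w].
In Python, from bench import * gives the robot as it stands. The module is installed in compiled form; this text tells all that it offers.
- The arm moves only by the tool drive_tool, never from a script. Its argument "increments" is a list of rows, each a list of 3 entries, a list of its own where there are three numbers: the gripper command: -1 is shut, 1 is fully open, values between are in proportion, then the shift along the tool's x, y, z scaled (see below), then the turn about the tool's z scaled (see below). In form: [[hand, [tx, ty, tz], turn], ...]. A call has 1 to 20 rows; each row shifts and turns the commanded pose from where the row before left it, along the tool's axes as they then stand; what a row does not reach is not made up. The controller multiplies each number of a shift by 0.3 m and each number of a turn by 2 rad. A row lasts 1/8 s, in which the tool goes at most 62.5 mm and 10.7 degrees, less where a joint would pass 70% of its speed; a pose out of reach is approached as far as the arm can. A call with a number of a shift or a turn outside -1 to 1 is refused whole. A call with a gripper value outside its range is refused whole. The fingers move at their own pace and stop on an object; the grip force is fixed at half the most. Time passes only in rows, so rows that do not move let the fingers close. It gives the time, the measured TCP pose, the force and the opening at its end, in the units of the state.
- read_state(): the state, without advancing time (a new reading comes with each control period).
- get_image(name): name is "scene" or "top" or "wrist"; returns the picture (400x640x3 uint8, red, green, blue); there is no depth.
- calibration(name): a dict with "fovy" (degrees; the focal length in pixels is half the picture's height over the tangent of half this angle, whatever the lens; pixels are square), "cx", "cy" (the principal point, pixels), "R" (3x3) and "t" (3): a world point X has camera coordinates R X + t. Camera axes: x right, y down, z forward; pixel columns grow to the right and rows downward; lengths in mm; the calibration is good to about 2 mm. The wrist camera is an equidistant fisheye: a pixel r from the principal point sees the ray r / f radians off the axis. A picture is of the moment at which its call begins: read the wrist's pose just before it. calibration takes no time and is no camera call; for the wrist camera it gives the pose at the moment of the call.
- job_done(): hands the job in, once; it reports no verdict.
The state is a dict: "clock": time; "joints": joint angles; "joint_vel": joint speeds; "joint_efforts": joint torques, N m; "position": TCP position; "ee_rot": TCP orientation; "contact_force": force on the tool from outside, world axes, zero at the start; "wrist_torque": the same for the moment, N m; "gripper_width": finger opening in mm.
Only numpy, scipy, OpenCV 4.12 (cv2) and the standard library are available. Lean on these libraries where they do the work, as an engineer would, in place of code of your own. Each camera call takes 0.05 s, during which the arm holds its last target.

## Working session

There is one attempt and no reset: what is moved stays moved. The work goes in short steps, Python scripts to look and compute and a tool call to move; the robot and the scene stay as the last step left them, time stands still between calls to the robot, and variables do not carry over. Pictures are saved under pics/ and viewed, and the job is handed in when it is done.

Besides the shell and the picture viewer there is one more tool, called by a JSON object that holds its "op" and its "data", one argument or row to a line. drive_tool: Moves the arm, as the interface text tells. Shifts and turns lie within -1 to 1; 1 stands for 0.3 m of shift or 2 rad of turn. Its arguments: {"type":"object","properties":{"increments":{"type":"array"}},"required":["increments"]}

```bash
mkdir -p pics; python3 - <<'E'
from bench import *
import cv2
print(read_state())
for n in ["scene","top","wrist"]:
    print(n,calibration(n))
    cv2.imwrite(f"pics/{n}0.png",get_image(n)[:,:,::-1])
E
```

```text
{'clock': 0.0, 'joints': array([ 1.38560955e+00,  3.85553104e-01,  6.62597483e-03, -4.93867229e-04,
       -1.19401735e+00, -2.58613647e-01]), 'joint_vel': array([-0.00123871,  0.00202418,  0.00086997, -0.00066618,  0.00097468,
        0.00100901]), 'joint_efforts': array([-5.39357297e-04, -3.92288911e+01,  1.88404423e+01,  4.18637216e+00,
       -4.65703473e-03, -8.37652209e-06]), 'position': array([268.09326819, 563.95473807, 241.22447265]), 'ee_rot': array([ 9.75460363e-01, -2.20172374e-01, -1.89935806e-04,  1.08177665e-03]), 'contact_force': array([-0.6603572 ,  0.01002126,  0.00268558]), 'wrist_torque': array([-0.01206777, -0.00809202,  0.020477  ]), 'gripper_width': 85.46198000729635}
scene {'fovy': 54.03416472606528, 'cx': 316.7970256288018, 'cy': 201.7736169749614, 'R': array([[-0.70274328,  0.71129874, -0.01435237],
       [ 0.5184328 ,  0.49817326, -0.69501859],
       [-0.48721588, -0.49586038, -0.71884851]]), 't': array([ 410.4336189 , -127.31867133, 1239.44319427])}
top {'fovy': 45.84907850137184, 'cx': 324.23993711181464, 'cy': 199.2033416185454, 'R': array([[ 0.0093601 , -0.99994529,  0.00466949],
       [-0.97876422, -0.01011791, -0.20473944],
       [ 0.20477549, -0.00265395, -0.97880537]]), 't': array([ -88.21432224,  502.48399786, 1476.15579091])}
wrist {'fovy': 65.70646984690485, 'cx': 318.3607713089995, 'cy': 198.28412462092632, 'R': array([[-0.42910974, -0.9032495 ,  0.00227155],
       [-0.86579938,  0.41203226,  0.2839381 ],
       [-0.2574029 ,  0.1198739 , -0.95883992]]), 't': array([623.640613  , -37.50930867, 378.77341093])}
```

View pics/scene0.png

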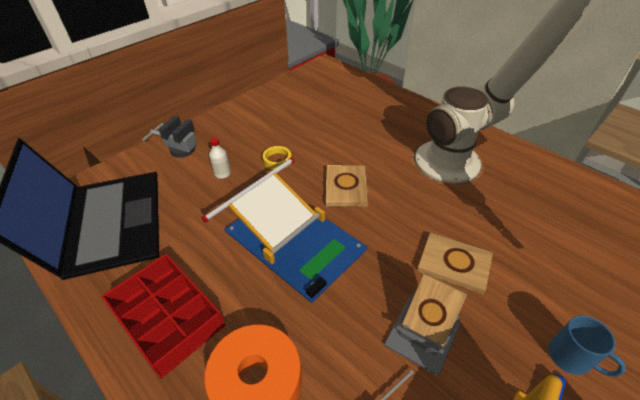

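View pics/top0.png

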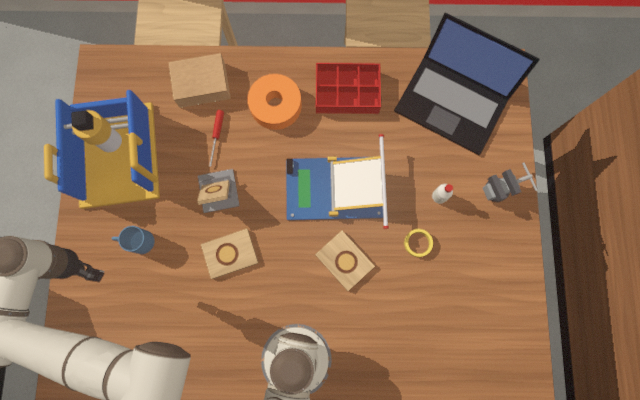

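View pics/wrist0.png

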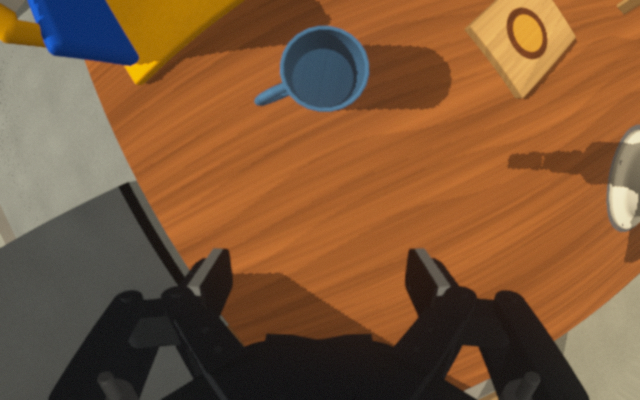

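The top view shows the plaque in its rest at (213,190). The station's pad is at (304,188), and the rod runs from (382,137) to (386,226). Larger look-alikes lie at (229,253), (346,261) and (198,80). Next I zoom in on these.

```bash
cat > h.py <<'E'
from bench import *
import numpy as np, cv2
def proj(c,P,name):
    P=np.atleast_2d(P); X=P@np.array(c["R"]).T+np.array(c["t"])
    f=200/np.tan(np.radians(c["fovy"])/2)
    if name=="wrist":
        r=np.hypot(X[:,0],X[:,1]); th=np.arctan2(r,X[:,2]); s=f*th/np.maximum(r,1e-9)
        return np.c_[c["cx"]+s*X[:,0],c["cy"]+s*X[:,1]]
    return np.c_[c["cx"]+f*X[:,0]/X[:,2],c["cy"]+f*X[:,1]/X[:,2]]
def ray(c,uv,name):
    f=200/np.tan(np.radians(c["fovy"])/2); R=np.array(c["R"]); o=-R.T@np.array(c["t"])
    d=np.array([uv[0]-c["cx"],uv[1]-c["cy"]])/f
    if name=="wrist":
        r=np.hypot(*d); v=np.array([*(d/max(r,1e-9)*np.sin(r)),np.cos(r)])
    else: v=np.array([*d,1.])
    return o,R.T@(v/np.linalg.norm(v))
def atz(c,uv,name,z):
    o,d=ray(c,uv,name); return o+d*(z-o[2])/d[2]
def tri(obs):
    A=np.zeros((3,3));b=np.zeros(3)
    for c,uv,n in obs:
        o,d=ray(c,uv,n);M=np.eye(3)-np.outer(d,d);A+=M;b+=M@o
    return np.linalg.solve(A,b)
def crop(img,x0,y0,x1,y1,s,fn):
    cv2.imwrite(fn,cv2.resize(img[y0:y1,x0:x1],None,fx=s,fy=s,interpolation=cv2.INTER_CUBIC))
E
python3 - <<'E'
from h import *
t=cv2.imread("pics/top0.png");s=cv2.imread("pics/scene0.png")
crop(t,180,150,280,225,8,"pics/t_pl.png")
crop(t,275,125,400,235,6,"pics/t_st.png")
crop(s,370,220,500,380,3.7,"pics/s_pl.png")
crop(s,195,140,375,305,3.6,"pics/s_st.png")
E
```

```text
(no output)
```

View pics/t_pl.png

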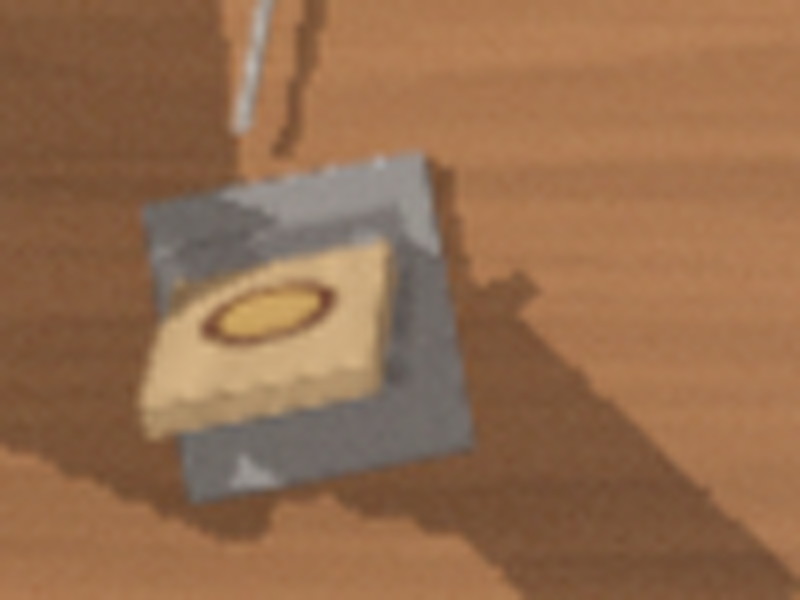

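View pics/t_st.png

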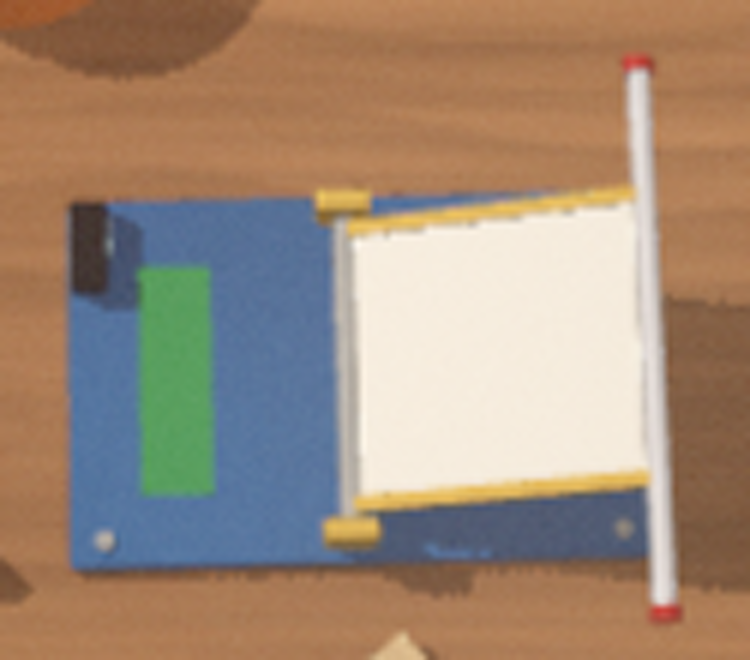

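View pics/s_pl.png

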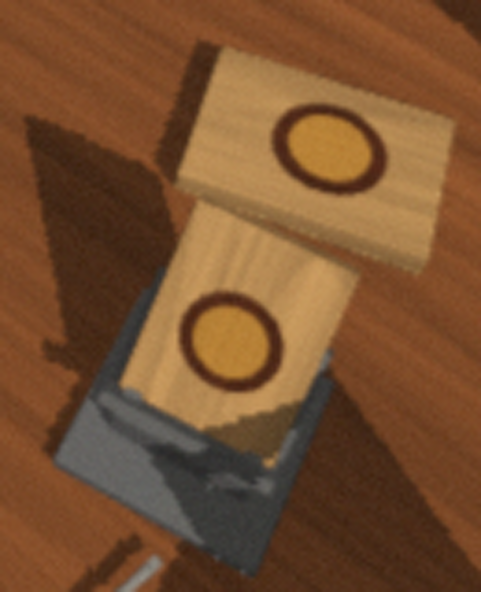

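View pics/s_st.png

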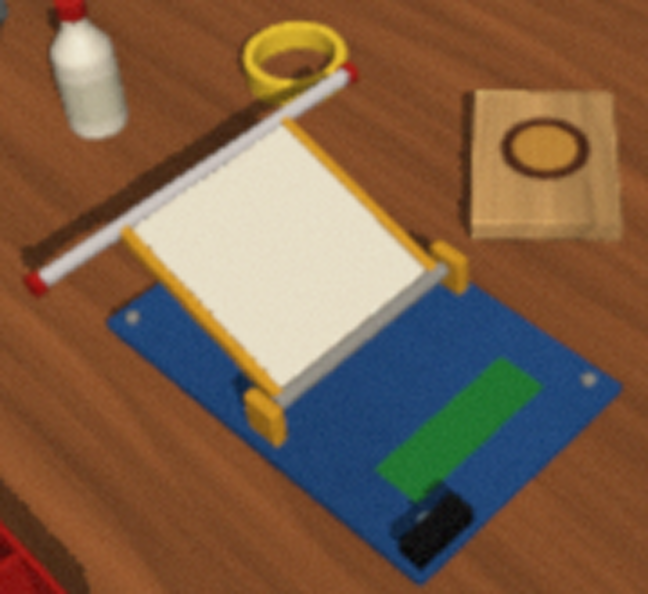

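```bash
cat > m1.py <<'E'
from h import *
from scipy.optimize import least_squares
ct,cs=calibration("top"),calibration("scene")
T=lambda u,v,o,s:(u/s+o[0],v/s+o[1])
tp=lambda u,v:T(u+.0,v,(180,150),8); sp=lambda u,v:T(u,v,(370,220),3.7)
A=tri([(ct,tp(142,408),"top"),(cs,sp(357,270),"scene")])
B=tri([(ct,tp(384,362),"top"),(cs,sp(203,203),"scene")])
C=tri([(ct,tp(390,240),"top"),(cs,sp(122,385),"scene")])
print("plaque top +y",A,"top -y",B,"bot -y",C, np.linalg.norm(A-B),np.linalg.norm(B-C))
t2=lambda u,v:T(u,v,(275,125),6); s2=lambda u,v:T(u,v,(195,140),3.6)
for n,a,b in [("pad far+y",(139,268),None),("pad far -y",(209,268),None),("pad near -y",(213,494),None),("pad near +y",(142,494),None)]:
    print(n,atz(ct,t2(*a),"top",12))
for n,b in [("near+y",(541,385)),("near-y",(503,358)),("far-y",(376,468)),("far+y",(422,500))]:
    print(n,atz(cs,s2(*b),"scene",12))
rf=tri([(ct,t2(637,62),"top"),(cs,s2(37,284),"scene")])
rn=tri([(ct,t2(665,612),"top"),(cs,s2(351,72),"scene")])
print("rod ends",rf,rn,np.linalg.norm(rf-rn))
E
python3 m1.py
```

```text
plaque top +y [476.16629005 302.92843289 135.05574977] top -y [494.68591853 216.77518126 128.50289679] bot -y [566.18266252 233.041437    39.22661385] 88.36458163630694 115.52761649339413
pad far+y [612.27116631   5.22467105  12.        ]
pad far -y [612.68862278 -33.98818075  12.        ]
pad near -y [483.80696623 -38.20266619  12.        ]
pad near +y [483.40589738   0.9109696   12.        ]
near+y [481.90130995   0.95658537  12.        ]
near-y [482.72930006 -34.77879807  12.        ]
far-y [611.0007958 -32.1554335  12.       ]
far+y [607.21003581   7.8613722   12.        ]
rod ends [ 705.76103731 -263.89194052   94.42671723] [ 406.64767988 -273.25246647   94.81964441] 299.2600448250335
```

{"op": "drive_tool", "data": {
  "increments": [
    [1,[0.06,0.03,0],0],
    [1,[0.11,0.058,0],0],
    [1,[0.12,0.062,0],0],
    [1,[0.12,0.062,0],0],
    [1,[0.12,0.062,0],0],
    [1,[0.12,0.062,0],0],
    [1,[0.12,0.062,0],0],
    [1,[0.12,0.062,0],0],
    [1,[0.12,0.062,0],0],
    [1,[0.08,0.04,0],0],
    [1,[0.03,0.02,0],0],
    [1,[0,0,0],0.07],
    [1,[0,0,0],0.09],
    [1,[0,0,0],0.09],
    [1,[0,0,0],0.09],
    [1,[0,0,0],0.09],
    [1,[0,0,0],0.027],
    [1,[0,0,0],0]
  ]
}}

```text
clock: 2.4
position: [496.4, 262.5, 242.3]
ee_rot: [0.779, -0.627, -0.0, 0.0]
contact_force: [0.7, -0.0, 0.4]
gripper_width: 85.8
```

```bash
python3 - <<'E'
from h import *
import json
c=calibration("wrist");im=get_image("wrist")[:,:,::-1]
json.dump({k:np.array(v).tolist() for k,v in c.items()},open("pics/w1.json","w"))
cv2.imwrite("pics/w1.png",im); print(read_state()["clock"],-np.array(c["R"]).T@np.array(c["t"]))
# predicted corners
th=.65;psi=np.arctan2(.214,.977)
def corners(bc,psi,th=.65):
    e=np.array([np.cos(psi),np.sin(psi),0]);y=np.array([-np.sin(psi),np.cos(psi),0]);u=np.array([0,0,1])
    n=np.cos(th)*e+np.sin(th)*u; z=-np.sin(th)*e+np.cos(th)*u
    return np.array([bc+a*7.5*n+b*45*y+h*120*z for a in(1,-1) for b in (1,-1) for h in (0,1)])
P=proj(c,corners(np.array([550.6,273.8,31.8]),psi),"wrist");print(P.round(1))
v=cv2.resize(im,None,fx=1.25,fy=1.25)
for p in P: cv2.circle(v,tuple(int(q*1.25) for q in p),4,(255,0,255),1)
cv2.imwrite("pics/w1a.png",v)
E
```

```text
2.45 [510.86445324 192.00260824 373.37643784]
[[264.8 212. ]
 [330.4 248.2]
 [261.5 134.1]
 [331.6 142.8]
 [276.  209.6]
 [343.5 243.7]
 [273.4 133.2]
 [345.8 141.7]]
```

View pics/w1a.png

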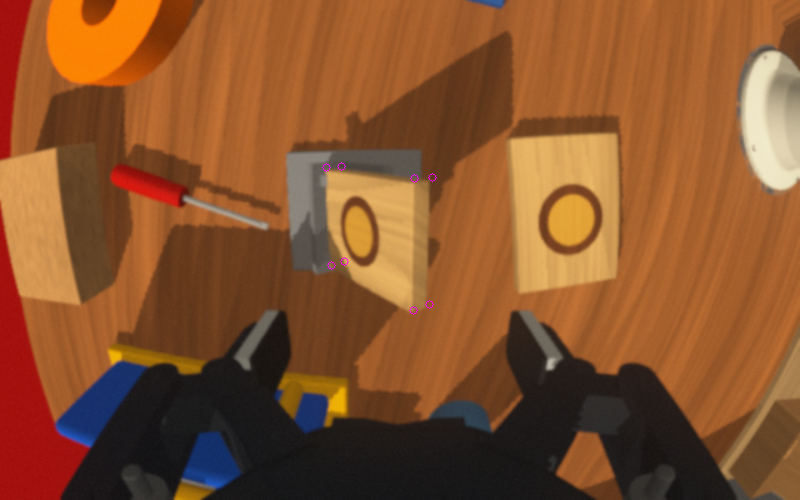

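The wrist view shows the plaque's top-edge corners at (414,179), (412,310), (428,178) and (427,308). They match the predicted corners to about 2 px, and the edge is square to the jaws. I descend to straddle the top edge.

{"op": "drive_tool", "data": {
  "increments": [
    [1,[0,0,0.04],0],
    [1,[0,0,0.07],0],
    [1,[0,0,0.08],0],
    [1,[0,0,0.08],0],
    [1,[0,0,0.08],0],
    [1,[0,0,0.07],0],
    [1,[0,0,0.04],0],
    [1,[0,0,0.013],0],
    [1,[0,0,0],0]
  ]
}}

```text
clock: 3.58
position: [497.0, 262.6, 100.6]
ee_rot: [0.778, -0.628, 0.0, -0.0]
contact_force: [-0.0, 0.3, 0.6]
gripper_width: 85.6
```

```bash
python3 - <<'E'
from h import *
im=get_image("wrist")[:,:,::-1]; s=get_image("scene")[:,:,::-1]
v=cv2.resize(im,(400,250)); w=cv2.resize(s[180:380,340:540],(400,400))
cv2.imwrite("pics/w2.png",np.vstack([cv2.resize(im,(600,375)), ]));cv2.imwrite("pics/s2.png",w)
E
```

```text
(no output)
```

View pics/w2.png

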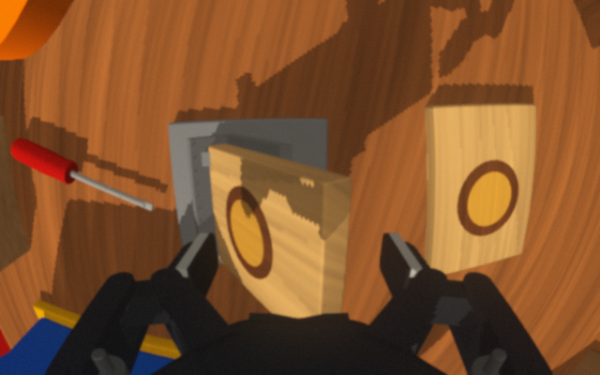

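View pics/s2.png

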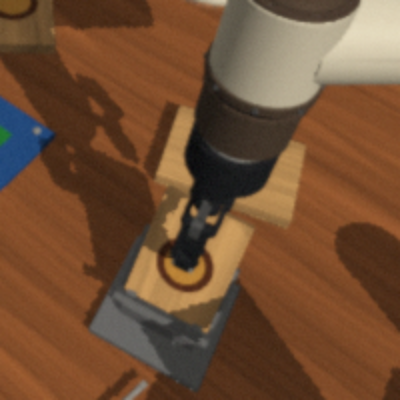

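{"op": "drive_tool", "data": {
  "increments": [
    [1,[0,-0.015,-0.003],0],
    [1,[0,-0.015,-0.006],0],
    [1,[0,-0.015,-0.007],0],
    [1,[0,-0.015,-0.008],0],
    [1,[0,-0.015,-0.008],0],
    [1,[0,-0.015,-0.008],0],
    [1,[0,-0.015,-0.008],0],
    [1,[0,-0.015,-0.008],0],
    [1,[0,-0.015,-0.008],0],
    [1,[0,-0.015,-0.008],0],
    [1,[0,-0.015,-0.007],0],
    [1,[0,-0.015,-0.006],0],
    [1,[0,0,0],0]
  ]
}}

```text
clock: 5.3
position: [550.0, 274.1, 126.0]
ee_rot: [0.778, -0.628, 0.0, -0.0]
contact_force: [-0.3, -1.1, -0.5]
gripper_width: 85.3
```

```bash
python3 - <<'E'
from h import *
im=get_image("wrist")[:,:,::-1]; s=get_image("scene")[:,:,::-1]
w=cv2.resize(s[180:380,340:540],(400,400))
cv2.imwrite("pics/w3.png",np.vstack([cv2.resize(im,(600,375)), ]));cv2.imwrite("pics/s3.png",w)
E
```

```text
(no output)
```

View pics/w3.png

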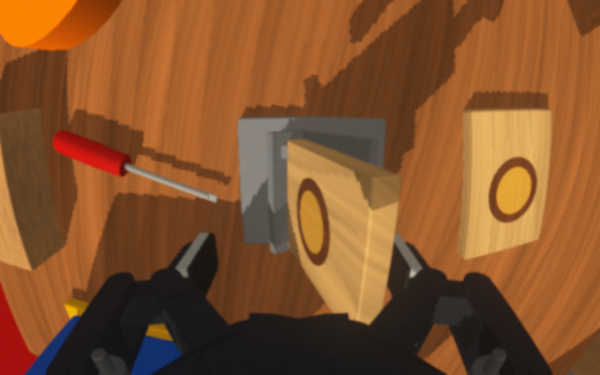

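View pics/s3.png

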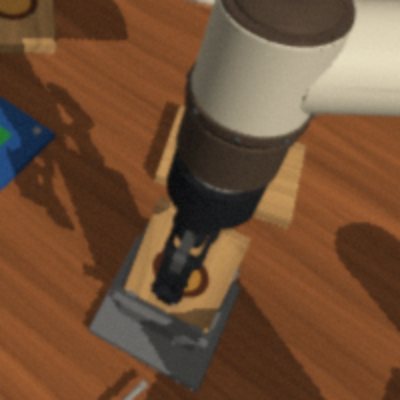

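{"op": "drive_tool", "data": {
  "increments": [
    [0.8,[0,0,0],0],
    [0.6,[0,0,0],0],
    [0.4,[0,0,0],0],
    [0.2,[0,0,0],0],
    [0,[0,0,0],0],
    [-0.2,[0,0,0],0],
    [-0.3,[0,0,0],0],
    [-0.3,[0,0,0],0],
    [-0.3,[0,0,0],0]
  ]
}}

```text
clock: 6.52
position: [549.6, 273.9, 125.9]
ee_rot: [0.778, -0.628, 0.0, -0.0]
contact_force: [-0.4, -0.8, 0.2]
gripper_width: 29.7
```

```bash
python3 - <<'E'
from h import *
im=get_image("wrist")[:,:,::-1]; s=get_image("scene")[:,:,::-1]
w=cv2.resize(s[180:380,340:540],(400,400))
cv2.imwrite("pics/w4.png",np.vstack([cv2.resize(im,(600,375)), ]));cv2.imwrite("pics/s4.png",w)
E
```

```text
(no output)
```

View pics/w4.png

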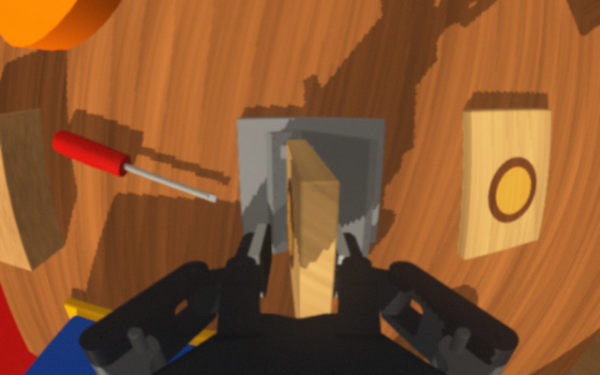

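View pics/s4.png

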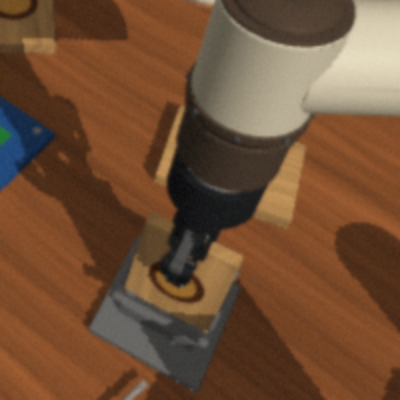

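The plaque now stands nearly upright in the rest, between the partly closed fingers. I close the rest of the way.

{"op": "drive_tool", "data": {
  "increments": [
    [-0.5,[0,0,0],0],
    [-0.6,[0,0,0],0],
    [-0.7,[0,0,0],0],
    [-1,[0,0,0],0],
    [-1,[0,0,0],0],
    [-1,[0,0,0],0],
    [-1,[0,0,0],0]
  ]
}}

```text
clock: 7.5
position: [549.6, 273.9, 126.0]
ee_rot: [0.778, -0.628, 0.0, -0.0]
contact_force: [-0.9, 0.7, 1.1]
gripper_width: 14.7
```

{"op": "drive_tool", "data": {
  "increments": [
    [-1,[0,0,-0.015],0],
    [-1,[0,0,-0.03],0],
    [-1,[0,0,-0.06],0],
    [-1,[0,0,-0.08],0],
    [-1,[0,0,-0.08],0],
    [-1,[0,0,-0.08],0],
    [-1,[0,0,-0.06],0],
    [-1,[0,0,-0.03],0],
    [-1,[0,0,-0.01],0],
    [-1,[0,0,0],0]
  ]
}}

```text
clock: 8.75
position: [549.3, 273.8, 258.9]
ee_rot: [0.778, -0.628, -0.0, 0.0]
contact_force: [0.6, -0.9, -1.1]
gripper_width: 14.6
```

```bash
python3 - <<'E'
from h import *
im=get_image("wrist")[:,:,::-1]; s=get_image("scene")[:,:,::-1]
w=cv2.resize(s[130:380,340:590],(500,500))
cv2.imwrite("pics/w5.png",np.vstack([cv2.resize(im,(600,375)), ]));cv2.imwrite("pics/s5.png",w)
print(read_state())
E
```

```text
{'clock': 8.85, 'joints': array([ 7.25641193e-01,  3.56006791e-01,  5.49971119e-03, -2.88019321e-04,
       -1.22197231e+00, -5.12643268e-01]), 'joint_vel': array([-0.00229195,  0.00253793, -0.00025074,  0.0007334 , -0.00219931,
        0.00060076]), 'joint_efforts': array([-1.64032983e-03, -3.87361264e+01,  1.95073950e+01,  4.38200444e+00,
       -1.37479616e-03, -1.17361080e-05]), 'position': array([549.26000967, 273.73615735, 258.5005399 ]), 'ee_rot': array([ 7.78233159e-01, -6.27974859e-01, -2.72695315e-04,  8.07535657e-04]), 'contact_force': array([-0.09470401,  0.21589155, -0.13653648]), 'wrist_torque': array([0.01087673, 0.02112294, 0.02847954]), 'gripper_width': 14.167176474402526}
```

View pics/w5.png

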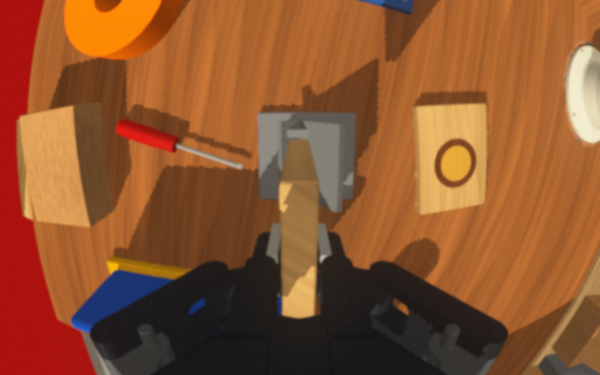

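View pics/s5.png

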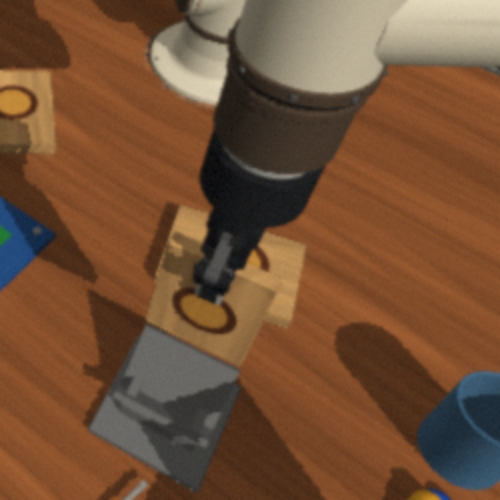

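```bash
python3 - <<'E'
from h import *
import json
c=calibration("wrist");im=get_image("wrist")[:,:,::-1]
s=get_image("scene")[:,:,::-1];t=get_image("top")[:,:,::-1]
cv2.imwrite("pics/w6.png",im);cv2.imwrite("pics/s6.png",s);cv2.imwrite("pics/t6.png",t)
crop(im,270,130,380,260,5,"pics/w6c.png")
crop(s,390,220,490,320,6,"pics/s6c.png")
json.dump({k:np.array(v).tolist() for k,v in c.items()},open("pics/w6.json","w"))
E
```

```text
(no output)
```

View pics/w6c.png

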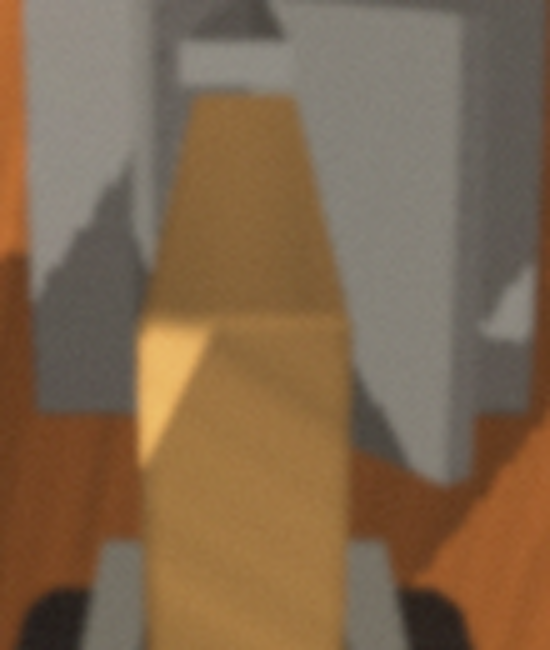

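View pics/s6c.png

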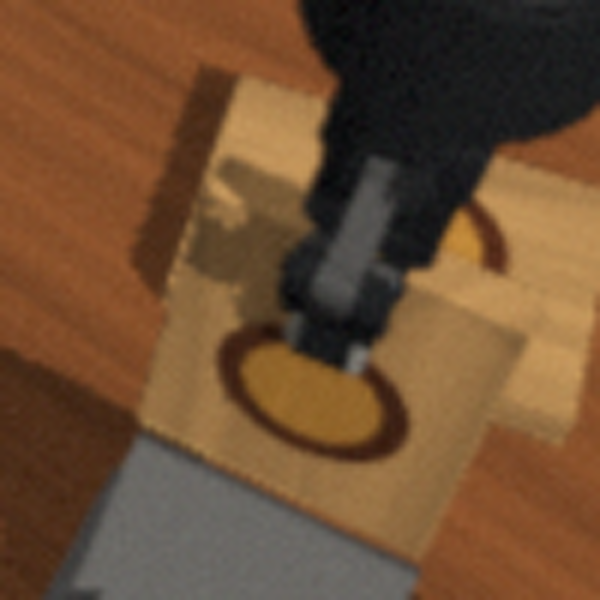

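```bash
cat > fit6.py <<'E'
from h import *
import json
from scipy.optimize import least_squares
from scipy.spatial.transform import Rotation as Ro
cw=json.load(open("pics/w6.json"));cs=calibration("scene")
w=[((140,322),(-1,1,1)),((347,322),(-1,-1,1)),((197,95),(-1,1,0)),((293,95),(-1,-1,0))]  # (y-side, x-side, top)
s=[((140,432),(-1,1,0)),((415,557),(1,1,0)),((527,340),(1,1,1))]
def pt(p,k):
    R=Ro.from_euler("zyx",[p[3],p[4],p[5]]).as_matrix()   # yaw,pitch(about y),roll(about x=normal)
    return p[:3]+R@np.array([7.5*k[1],45*k[0],120*k[2]])
def res(p):
    r=[]
    for uv,k in w: r+=list(proj(cw,pt(p,k),"wrist")[0]-(np.array(uv)/5+[270,130]))
    for uv,k in s: r+=list((proj(cs,pt(p,k),"scene")[0]-(np.array(uv)/6+[390,220])))
    return np.array(r)
q=least_squares(res,[549,274,166,.21,0,0]);print(q.x.round(3),res(q.x).round(2))
# with upright/jaw-aligned constraint
q2=least_squares(lambda v:res([v[0],v[1],v[2],.2151,0,v[3]]),[549,274,166,0]);print(q2.x.round(3),q2.fun.round(2))
E
python3 fit6.py
```

```text
[ 5.46226e+02  2.75203e+02  1.64400e+02  2.36000e-01  5.00000e-03
 -6.00000e-03] [-0.59  0.27  0.52 -0.62 -0.5   0.25  0.85 -0.19 -1.22 -0.63  0.74  1.27
  1.37  0.26]
[ 5.47649e+02  2.75352e+02  1.65846e+02 -3.00000e-03] [-0.5  -0.06  1.18 -0.14 -1.21  0.06  0.27  0.03 -1.36 -0.92  0.35  1.8
  0.99  0.38]
```

{"op": "drive_tool", "data": {
  "increments": [
    [-1,[0,0,0],-0.04],
    [-1,[0,0,0],-0.08],
    [-1,[0,0,0],-0.08],
    [-1,[0,0,0],-0.08],
    [-1,[0,0,0],-0.08],
    [-1,[0,0,0],-0.08],
    [-1,[0,0,0],-0.08],
    [-1,[0,0,0],-0.08],
    [-1,[0,0,0],-0.08],
    [-1,[0,0,0],-0.015],
    [-1,[0,0,0],0]
  ]
}}

```text
clock: 10.38
position: [549.5, 273.9, 259.2]
ee_rot: [1.0, 0.015, -0.0, 0.0]
contact_force: [-0.0, -0.1, -0.8]
gripper_width: 14.6
```

{"op": "drive_tool", "data": {
  "increments": [
    [-1,[0,0.03,0],0],
    [-1,[0,0.06,0],0],
    [-1,[0,0.1,0],0],
    [-1,[0,0.1,0],0],
    [-1,[0,0.1,0],0],
    [-1,[0,0.1,0],0],
    [-1,[0,0.1,0],0],
    [-1,[0,0.1,0],0],
    [-1,[0,0.1,0],0],
    [-1,[0,0.1,0],0],
    [-1,[0,0.06,0],0],
    [-1,[0,0.02,0],0],
    [-1,[0,0,0],0]
  ]
}}

```text
clock: 12.0
position: [558.9, -17.1, 259.4]
ee_rot: [1.0, 0.016, 0.0, -0.0]
contact_force: [0.7, 0.6, -0.5]
gripper_width: 14.2
```

```bash
python3 - <<'E'
from h import *
import json
print(read_state())
c=calibration("wrist");im=get_image("wrist")[:,:,::-1]
cv2.imwrite("pics/w7.png",im)
json.dump({k:np.array(v).tolist() for k,v in c.items()},open("pics/w7.json","w"))
cv2.imwrite("pics/w7b.png",cv2.resize(im,None,fx=1.25,fy=1.25))
E
```

```text
{'clock': 12.0, 'joints': array([ 2.59244227e-01,  2.60830693e-01, -1.28892344e-01, -1.27766944e-04,
       -1.18095883e+00,  1.34331520e+00]), 'joint_vel': array([ 0.01755546,  0.00181627,  0.00124089, -0.00185701,  0.00204507,
       -0.0025292 ]), 'joint_efforts': array([-4.75013461e-01, -3.32786429e+01,  1.90555018e+01,  4.31677625e+00,
       -1.30757122e-02,  1.81453343e-02]), 'position': array([558.92362406, -17.05592631, 259.41857424]), 'ee_rot': array([ 9.99874273e-01,  1.58566123e-02,  4.13059139e-05, -7.11414358e-05]), 'contact_force': array([ 0.66762571,  0.61691241, -0.51914756]), 'wrist_torque': array([-0.01368473,  0.00012444,  0.01788499]), 'gripper_width': 14.246296599938859}
```

View pics/w7b.png

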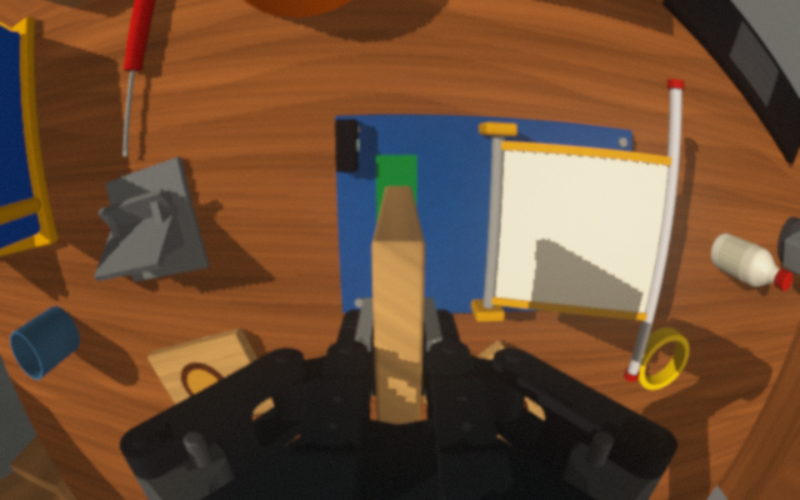

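```bash
python3 - <<'E'
from h import *
im=cv2.imread("pics/w7.png")
crop(im,265,85,400,260,4,"pics/w7c.png")
crop(im,490,60,560,310,3,"pics/w7d.png")
E
```

View pics/w7c.png

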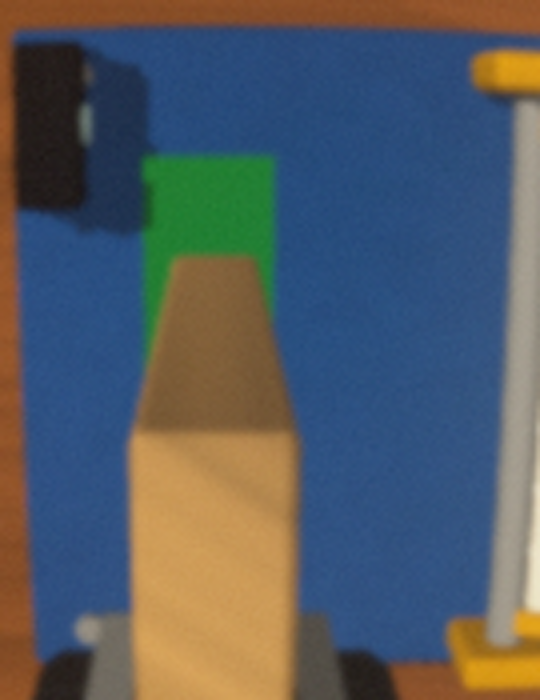

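View pics/w7d.png

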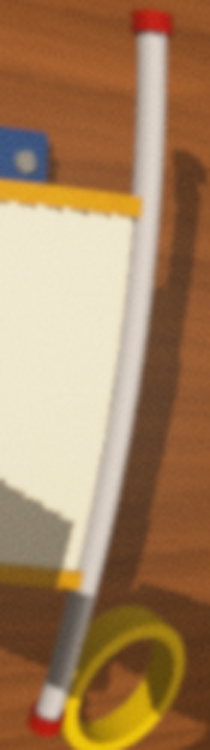

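```bash
cat > m2.py <<'E'
from h import *
import json
from scipy.optimize import least_squares
ct,cs=calibration("top"),calibration("scene");cw=json.load(open("pics/w7.json"))
obs=[]
for uv,k in [((139,268),(1,1)),((209,268),(1,-1)),((213,494),(-1,-1)),((142,494),(-1,1))]: obs.append((ct,"top",np.array(uv)/6+[275,125],("pad",k),1))
for uv,k in [((541,385),(-1,1)),((503,358),(-1,-1)),((376,468),(1,-1)),((422,500),(1,1))]: obs.append((cs,"scene",np.array(uv)/3.6+[195,140],("pad",k),1))
for uv,k in [((145,155),(1,1)),((275,155),(1,-1))]: obs.append((cw,"wrist",np.array(uv)/4+[265,85],("pad",k),2))
# panel/rod junctions (rod axis at panel edge, x=+-80), rod end centres at x=+-(145)
for uv,k in [((637,62),1),((665,612),-1)]: obs.append((ct,"top",np.array(uv)/6+[275,125],("rod",k*147),1))
for uv,k in [((37,284),1),((351,72),-1)]: obs.append((cs,"scene",np.array(uv)/3.6+[195,140],("rod",k*147),1))
for uv,k in [((152,20),1),((46,722),-1)]: obs.append((cw,"wrist",np.array(uv)/3+[490,60],("rod",k*147),2))
def P(p,f,ang=-1.22):
    e=np.array([np.cos(p[2]),np.sin(p[2]),0]);y=np.array([-e[1],e[0],0]);o=np.array([p[0],p[1],12.])
    if f[0]=="pad": return o+65*f[1][0]*e+20*f[1][1]*y
    h=o-95*y+[0,0,22]; return h+170*np.sin(ang)*y+[0,0,170*np.cos(ang)]+f[1]*e
def res(p): return np.concatenate([w*(proj(c,P(p,f),n)[0]-uv) for c,n,uv,f,w in obs])
q=least_squares(res,[547,-16,.032],loss="soft_l1");p=q.x
print(p.round(4));r=res(p).reshape(-1,2)
for o,v in zip(obs,r): print(o[1],o[3],v.round(2))
print("rod_near start",P(p,("rod",-113)),"upright",P(p,("rod",-113),0))
E
python3 m2.py
```

```text
[ 5.474029e+02 -1.587140e+01  3.240000e-02]
top ('pad', (1, 1)) [-0.3   0.16]
top ('pad', (1, -1)) [-0.07 -0.1 ]
top ('pad', (-1, -1)) [-0.07  0.21]
top ('pad', (-1, 1)) [-0.34  0.48]
scene ('pad', (-1, 1)) [0.34 0.21]
scene ('pad', (-1, -1)) [-1.  -0.6]
scene ('pad', (1, -1)) [-1.06  0.12]
scene ('pad', (1, 1)) [-1.83  0.76]
wrist ('pad', (1, 1)) [-1.24  0.06]
wrist ('pad', (1, -1)) [-0.28 -0.  ]
top ('rod', 147) [0.06 1.63]
top ('rod', -147) [-0.1  -0.04]
scene ('rod', 147) [ 0.03 -0.66]
scene ('rod', -147) [-1.79  0.54]
wrist ('rod', 147) [0.28 6.21]
wrist ('rod', -147) [ 0.42 -4.24]
rod_near start [ 442.71979982 -274.04863497   92.41977687] upright [ 437.5428782  -114.48570333  204.        ]
```

```bash
python3 - <<'E'
from h import *
import json
from scipy.optimize import least_squares
cw=json.load(open("pics/w7.json"))
e=np.array([np.cos(.0317),np.sin(.0317),0]);y=np.array([-e[1],e[0],0])
pts=[((130,432),1,1),((298,432),-1,1),((172,257),1,0),((258,257),-1,0)]
def res(p,roll=0):
    o=np.array([*p[:3]]);r=[]
    for uv,a,h in pts:
        X=o+45*e+7.5*a*y+[0,0,120*h]+ (e*p[3]*120*h)
        r+=list(proj(cw,X,"wrist")[0]-(np.array(uv)/4+[265,85]))
    return np.array(r)
q=least_squares(res,[557,-17,166,0]);print(q.x.round(3),q.fun.round(2))
E
```

```text
[555.886 -17.095 164.679   0.   ] [ 0.03 -0.01  0.26  0.01  0.22 -0.01 -0.81  0.  ]
```

{"op": "drive_tool", "data": {
  "increments": [
    [-1,[-0.015,-0.003,0.03],0],
    [-1,[-0.016,-0.002,0.05],0],
    [-1,[0,0,0.07],0],
    [-1,[0,0,0.07],0],
    [-1,[0,0,0.07],0],
    [-1,[0,0,0.07],0],
    [-1,[0,0,0.06],0],
    [-1,[0,0,0.04],0],
    [-1,[0,0,0.02],0],
    [-1,[0,0,0.005],0],
    [-1,[0,0,0],0]
  ]
}}

```text
clock: 13.42
position: [550.0, -15.6, 114.4]
ee_rot: [1.0, 0.016, 0.001, -0.0]
contact_force: [-1.1, -0.4, -0.9]
gripper_width: 14.2
```

```bash
python3 - <<'E'
from h import *
print({k:np.array(v).round(2) for k,v in read_state().items() if k in("position","contact_force")})
im=get_image("wrist")[:,:,::-1];s=get_image("scene")[:,:,::-1]
crop(im,240,80,400,280,3,"pics/w8.png"); crop(s,220,180,400,320,4,"pics/s8.png")
E
```

```text
{'position': array([549.97, -15.64, 114.37]), 'contact_force': array([-1.13, -0.36, -0.86])}
```

View pics/w8.png

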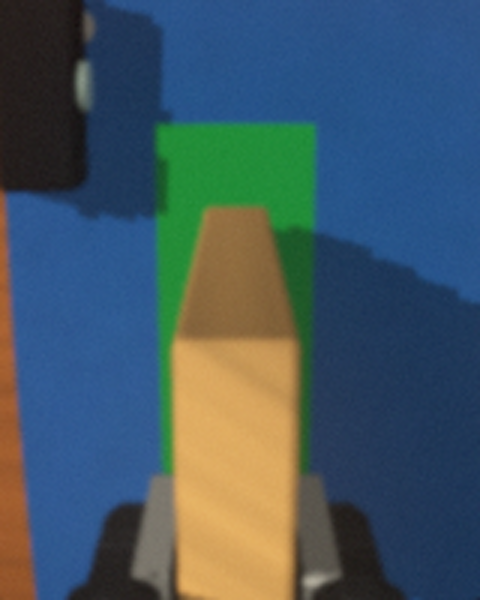

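View pics/s8.png

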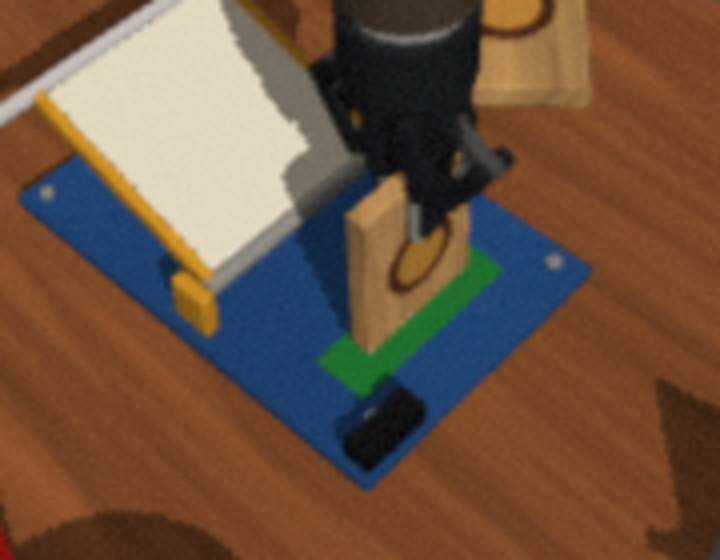

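{"op": "drive_tool", "data": {
  "increments": [
    [-1,[0,0,0.006],0],
    [-1,[0,0,0.006],0],
    [-1,[0,0,0.004],0],
    [-1,[0,0,0.003],0],
    [-1,[0,0,0],0]
  ]
}}

```text
clock: 14.15
position: [549.6, -15.8, 108.1]
ee_rot: [1.0, 0.016, -0.0, 0.0]
contact_force: [0.2, 0.6, -1.5]
gripper_width: 14.0
```

{"op": "drive_tool", "data": {
  "increments": [
    [-1,[0,0,0.003],0],
    [-1,[0,0,0],0]
  ]
}}

```text
clock: 14.4
position: [549.6, -15.7, 107.3]
ee_rot: [1.0, 0.016, -0.0, -0.0]
contact_force: [0.2, 0.9, -1.1]
gripper_width: 14.2
```

{"op": "drive_tool", "data": {
  "increments": [
    [-1,[0,0,0.002],0],
    [-1,[0,0,0.002],0],
    [-1,[0,0,0],0]
  ]
}}

```text
clock: 14.78
position: [549.6, -15.8, 106.0]
ee_rot: [1.0, 0.016, -0.0, 0.0]
contact_force: [0.1, -0.6, -0.2]
gripper_width: 14.0
```

{"op": "drive_tool", "data": {
  "increments": [
    [-1,[0,0,0.002],0],
    [-1,[0,0,0.001],0],
    [-1,[0,0,0],0]
  ]
}}

```text
clock: 15.15
position: [549.6, -15.8, 105.2]
ee_rot: [1.0, 0.016, -0.0, 0.0]
contact_force: [-0.1, 0.1, -0.2]
gripper_width: 14.5
```

{"op": "drive_tool", "data": {
  "increments": [
    [-1,[0,0,0.002],0],
    [-1,[0,0,0.001],0],
    [-1,[0,0,0],0]
  ]
}}

```text
clock: 15.52
position: [549.6, -15.7, 104.2]
ee_rot: [1.0, 0.016, -0.0, 0.0]
contact_force: [-0.4, -0.2, -1.1]
gripper_width: 14.2
```

```bash
python3 - <<'E'
from h import *
for i in range(4):
    get_image("top"); s=read_state(); print(s["contact_force"].round(2),s["position"].round(2),s["wrist_torque"].round(3))
E
```

```text
[ 0.05 -0.86 -0.67] [549.62 -15.75 104.3 ] [ 0.043  0.034 -0.023]
[ 0.5  -0.02 -1.01] [549.6  -15.75 104.29] [ 0.013 -0.012 -0.006]
[ 0.16  0.6  -0.91] [549.62 -15.75 104.33] [-0.01  -0.002 -0.074]
[-0.6   0.54 -0.78] [549.61 -15.76 104.32] [0.036 0.039 0.028]
```

{"op": "drive_tool", "data": {
  "increments": [
    [-1,[0,0,0.002],0],
    [-1,[0,0,0.001],0],
    [-1,[0,0,0],0]
  ]
}}

```text
clock: 16.1
position: [549.6, -15.8, 103.4]
ee_rot: [1.0, 0.016, -0.0, 0.0]
contact_force: [0.2, 0.3, -1.3]
gripper_width: 14.4
```

{"op": "drive_tool", "data": {
  "increments": [
    [-1,[0,0,0.002],0],
    [-1,[0,0,0.001],0],
    [-1,[0,0,0],0]
  ]
}}

```text
clock: 16.48
position: [549.6, -15.7, 102.5]
ee_rot: [1.0, 0.016, -0.0, 0.0]
contact_force: [-1.2, 0.0, -0.6]
gripper_width: 14.7
```

```bash
python3 - <<'E'
from h import *
for i in range(3):
    im=get_image("wrist")[:,:,::-1]; s=read_state(); print(s["contact_force"].round(2),s["position"].round(2),s["wrist_torque"].round(3))
crop(im,240,80,400,280,3,"pics/w9.png")
s=get_image("scene")[:,:,::-1];crop(s,220,180,400,320,4,"pics/s9.png")
E
```

```text
[ 0.24  0.45 -0.62] [549.61 -15.74 102.48] [ 0.063  0.002 -0.039]
[-0.4   0.57 -1.21] [549.62 -15.75 102.51] [-0.051  0.013 -0.035]
[ 0.28  1.01 -1.46] [549.63 -15.74 102.53] [ 0.006 -0.01   0.036]
```

View pics/w9.png

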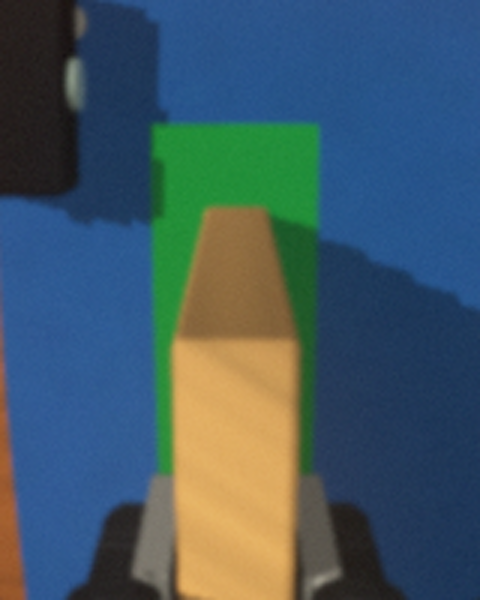

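View pics/s9.png

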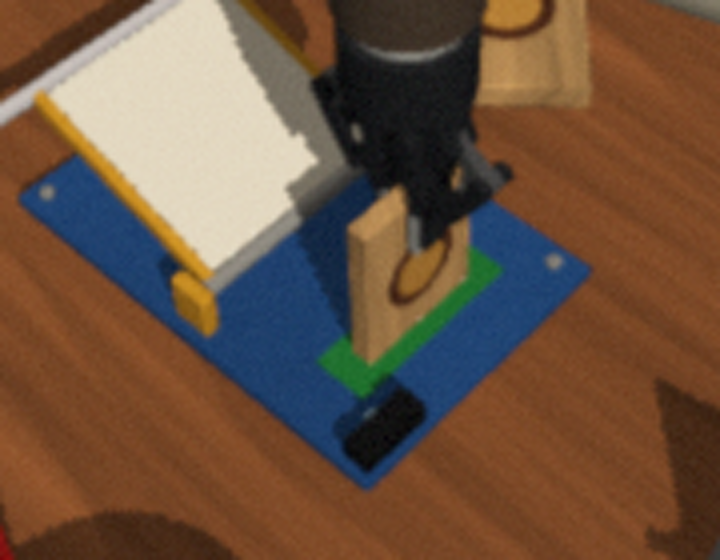

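{"op": "drive_tool", "data": {
  "increments": [
    [-1,[0,0,0.002],0],
    [-1,[0,0,0.001],0],
    [-1,[0,0,0],0]
  ]
}}

```text
clock: 17.05
position: [549.8, -15.7, 102.1]
ee_rot: [1.0, 0.016, 0.0, 0.0]
contact_force: [-1.4, 0.3, 2.7]
gripper_width: 14.5
```

{"op": "drive_tool", "data": {
  "increments": [
    [-1,[0,0,0.002],0],
    [-1,[0,0,0.001],0],
    [-1,[0,0,0],0]
  ]
}}

```text
clock: 17.42
position: [549.8, -15.8, 102.1]
ee_rot: [1.0, 0.016, 0.0, 0.0]
contact_force: [-4.1, 0.3, 8.8]
gripper_width: 14.3
```

{"op": "drive_tool", "data": {
  "increments": [
    [-1,[0,0,0.002],0],
    [-1,[0,0,0.001],0],
    [-1,[0,0,0],0]
  ]
}}

```text
clock: 17.8
position: [549.8, -15.8, 102.1]
ee_rot: [1.0, 0.016, 0.001, 0.0]
contact_force: [-4.4, 2.1, 13.1]
gripper_width: 14.5
```

{"op": "drive_tool", "data": {
  "increments": [
    [-1,[0,0,-0.003],0],
    [-1,[0,0,-0.002],0],
    [-1,[0,0,0],0]
  ]
}}

```text
clock: 18.18
position: [549.8, -15.7, 102.1]
ee_rot: [1.0, 0.016, 0.0, 0.0]
contact_force: [-2.3, 0.4, 7.0]
gripper_width: 14.4
```

```bash
python3 - <<'E'
from h import *
for i in range(1):
    im=get_image("wrist")[:,:,::-1]; s=read_state(); print(s["contact_force"].round(2),s["position"].round(2),s["wrist_torque"].round(3))
s=get_image("scene")[:,:,::-1];crop(s,260,220,360,310,8,"pics/s10.png")
E
```

```text
[-2.51  0.63  6.26] [549.74 -15.76 102.05] [ 0.13   0.755 -0.003]
```

View pics/s10.png

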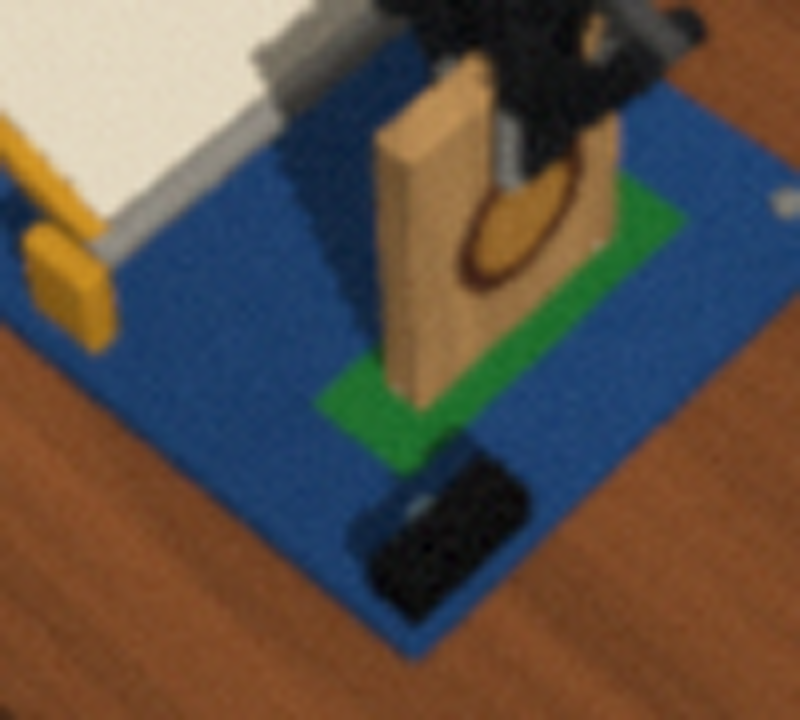

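{"op": "drive_tool", "data": {
  "increments": [
    [-1,[0,0,-0.002],0],
    [-1,[0,0,0],0],
    [-0.62,[0,0,0],0],
    [-0.55,[0,0,0],0],
    [-0.5,[0,0,0],0],
    [-0.45,[0,0,0],0],
    [-0.4,[0,0,0],0],
    [-0.3,[0,0,0],0],
    [-0.2,[0,0,0],0],
    [-0.1,[0,0,0],0],
    [0,[0,0,0],0],
    [0,[0,0,0],0]
  ]
}}

```text
clock: 19.77
position: [549.7, -15.7, 102.0]
ee_rot: [1.0, 0.016, 0.0, -0.0]
contact_force: [0.3, -0.3, 0.6]
gripper_width: 42.2
```

```bash
python3 - <<'E'
from h import *
im=get_image("wrist")[:,:,::-1];crop(im,200,80,440,300,2.5,"pics/w11.png")
s=get_image("scene")[:,:,::-1];crop(s,260,220,360,310,8,"pics/s11.png")
E
```

```text
(no output)
```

View pics/w11.png

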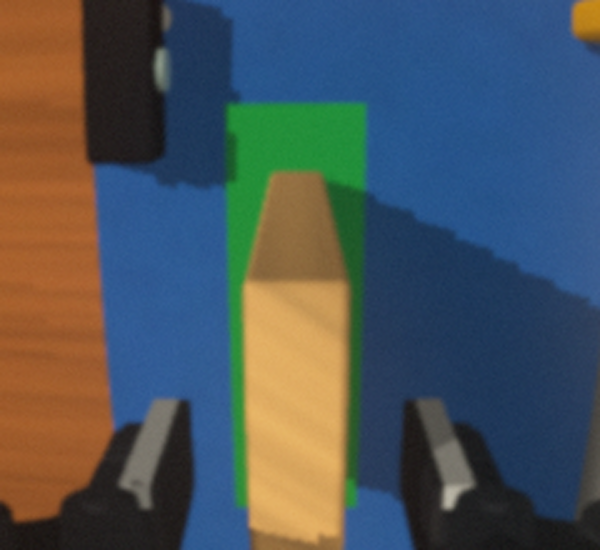

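View pics/s11.png

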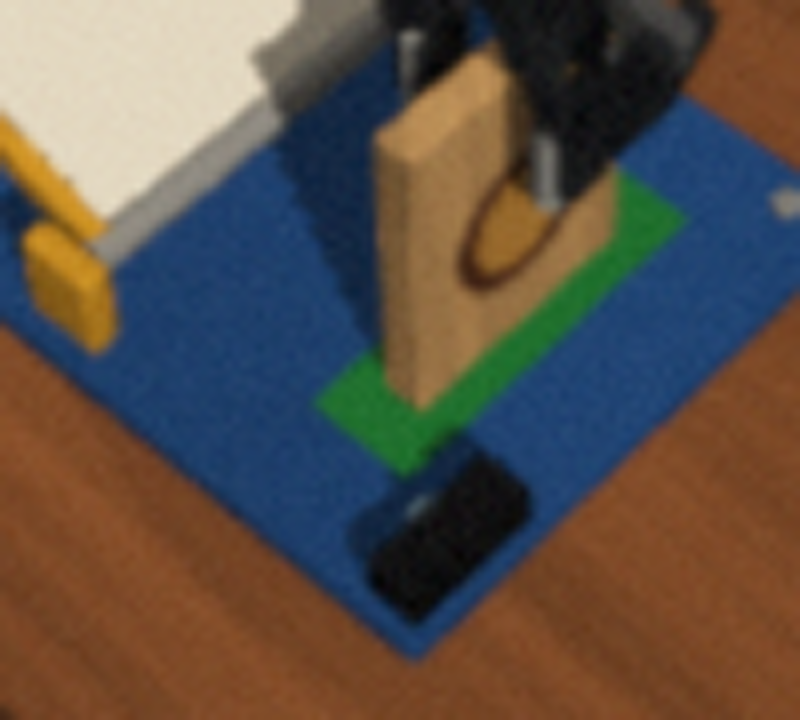

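{"op": "drive_tool", "data": {
  "increments": [
    [0,[0,0,-0.02],0],
    [0,[0,0,-0.05],0],
    [0,[0,0,-0.08],0],
    [0,[0,0,-0.1],0],
    [0,[0,0,-0.1],0],
    [0,[0,0,-0.1],0],
    [0,[0,0,-0.06],0],
    [0,[0,0,-0.02],0],
    [0.4,[-0.03,0.06,0],0],
    [0.4,[-0.05,0.11,0],0],
    [0.4,[-0.05,0.11,0],0],
    [0.4,[-0.05,0.11,0],0],
    [0.4,[-0.05,0.11,0],0],
    [0.4,[-0.05,0.11,0],0],
    [0.4,[-0.05,0.11,0],0],
    [0.4,[-0.04,0.09,0],0],
    [0.4,[-0.014,0.039,0],0],
    [0.4,[0,0,0],0]
  ]
}}

```text
clock: 22.12
position: [441.9, -274.6, 260.3]
ee_rot: [1.0, 0.015, -0.001, -0.0]
contact_force: [-0.1, -0.4, -0.6]
gripper_width: 60.1
```

```bash
python3 - <<'E'
from h import *
import json
s=read_state();print(s["position"].round(1),s["ee_rot"].round(4))
c=calibration("wrist");im=get_image("wrist")[:,:,::-1];cv2.imwrite("pics/w12.png",im)
json.dump({k:np.array(v).tolist() for k,v in c.items()},open("pics/w12.json","w"))
v=cv2.resize(im,None,fx=1.25,fy=1.25)
for P in ([442.7,-274,92.4],[452,-274,92.4]):
    p=proj(c,P,"wrist")[0]*1.25;print(p);cv2.circle(v,(int(p[0]),int(p[1])),3,(255,0,255),1)
cv2.imwrite("pics/w12b.png",v)
s=get_image("scene")[:,:,::-1];crop(s,180,120,380,310,3,"pics/s12.png")
E
```

```text
[ 441.9 -274.6  260.3] [ 9.999e-01  1.520e-02 -6.000e-04 -3.000e-04]
[397.42758639 225.79347225]
[397.78854954 214.31673523]
```

View pics/w12b.png

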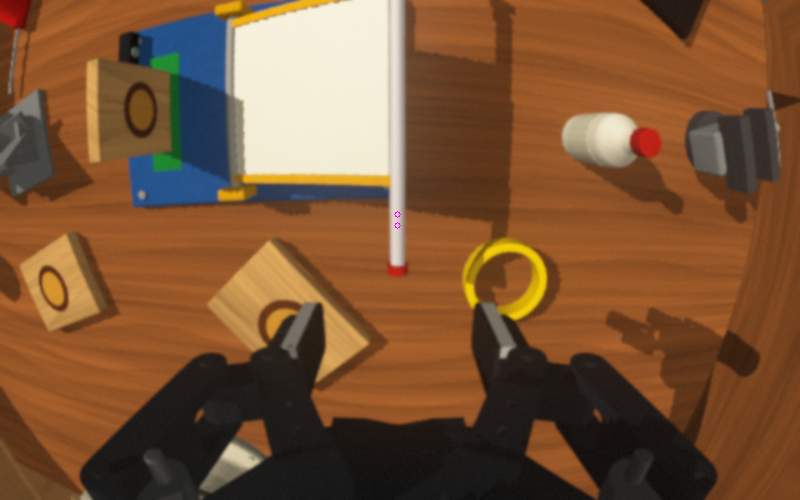

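View pics/s12.png

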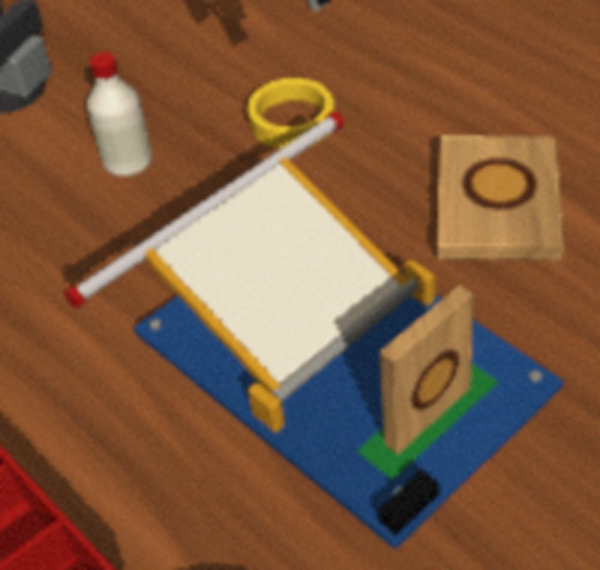

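{"op": "drive_tool", "data": {
  "increments": [
    [0.4,[0,-0.002,0.03],0],
    [0.4,[0,0,0.06],0],
    [0.4,[0,0,0.08],0],
    [0.4,[0,0,0.09],0],
    [0.4,[0,0,0.09],0],
    [0.4,[0,0,0.09],0],
    [0.4,[0,0,0.07],0],
    [0.4,[0,0,0.05],0],
    [0.4,[0,0,0.025],0],
    [0.4,[0,0,0],0]
  ]
}}

```text
clock: 23.48
position: [442.7, -273.3, 85.2]
ee_rot: [1.0, 0.016, -0.0, -0.0]
contact_force: [-0.0, 0.4, 1.1]
gripper_width: 59.9
```

```bash
python3 - <<'E'
from h import *
s=read_state();print(s["position"].round(1),s["contact_force"].round(1))
im=get_image("wrist")[:,:,::-1]
cv2.imwrite("pics/w13.png",cv2.resize(im,(640,400)))
s=get_image("scene")[:,:,::-1];crop(s,180,120,380,310,3,"pics/s13.png")
E
```

```text
[ 442.7 -273.3   85.2] [-0.   0.4  1.1]
```

View pics/w13.png

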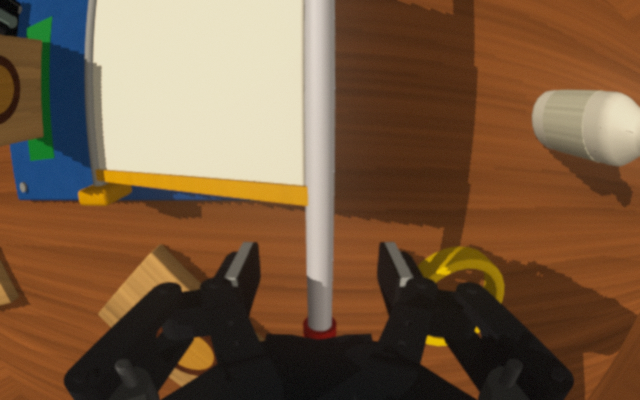

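View pics/s13.png

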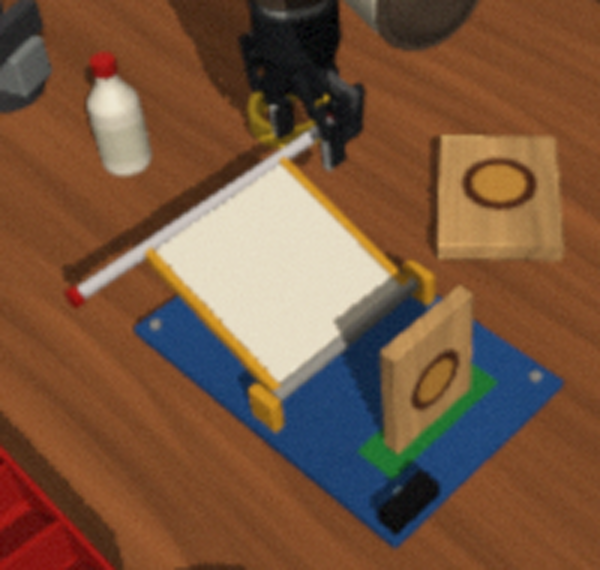

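{"op": "drive_tool", "data": {
  "increments": [
    [0.1,[0,0,0],0],
    [-0.2,[0,0,0],0],
    [-0.4,[0,0,0],0],
    [-0.55,[0,0,0],0],
    [-0.65,[0,0,0],0],
    [-0.75,[0,0,0],0],
    [-1,[0,0,0],0],
    [-1,[0,0,0],0],
    [-1,[0,0,0],0],
    [-1,[0,0,0],0]
  ]
}}

```text
clock: 24.82
position: [442.7, -273.7, 85.6]
ee_rot: [1.0, 0.016, 0.0, 0.0]
contact_force: [-1.6, -4.6, 1.4]
gripper_width: 10.0
```

```bash
python3 - <<'E'
from h import *
s=read_state();print(s["position"].round(1),s["contact_force"].round(1),s["gripper_width"])
im=get_image("wrist")[:,:,::-1]
crop(im,220,150,420,350,3,"pics/w14.png")
E
```

```text
[ 442.7 -273.7   85.6] [-1.6 -4.6  1.4] 9.995113879495797
```

View pics/w14.png

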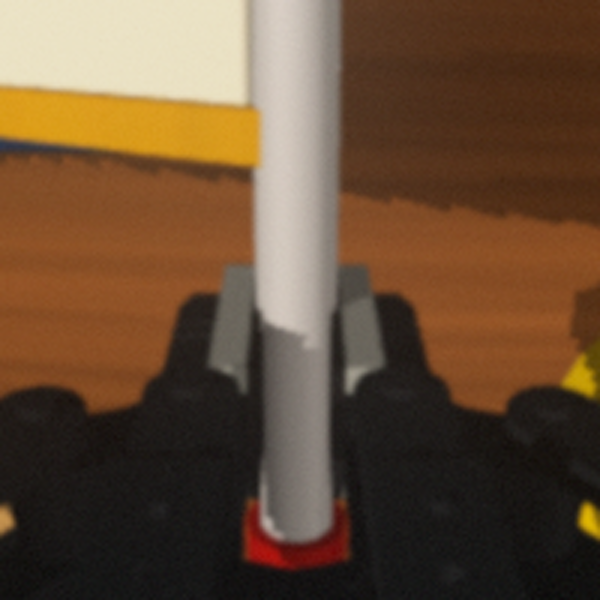

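```bash
python3 - <<'E'
import numpy as np
N=38; t=np.linspace(0,1,N+1); s=10*t**3-15*t**4+6*t**5
th=-1.22*(1-s)
y=170*np.sin(th);z=170*np.cos(th)
Y=np.round((y-y[0])/300,3);Z=np.round((z-z[0])/300,3)
print([[-1,[0,round(-a,3),round(-b,3)],0] for a,b in zip(np.diff(Y),np.diff(Z))]); print(Y[-1],Z[-1])
E
```

```text
[[-1, [0, np.float64(-0.0), np.float64(-0.0)], 0], [-1, [0, np.float64(-0.0), np.float64(-0.001)], 0], [-1, [0, np.float64(-0.001), np.float64(-0.002)], 0], [-1, [0, np.float64(-0.001), np.float64(-0.003)], 0], [-1, [0, np.float64(-0.003), np.float64(-0.006)], 0], [-1, [0, np.float64(-0.003), np.float64(-0.008)], 0], [-1, [0, np.float64(-0.004), np.float64(-0.01)], 0], [-1, [0, np.float64(-0.005), np.float64(-0.012)], 0], [-1, [0, np.float64(-0.008), np.float64(-0.015)], 0], [-1, [0, np.float64(-0.008), np.float64(-0.017)], 0], [-1, [0, np.float64(-0.011), np.float64(-0.019)], 0], [-1, [0, np.float64(-0.013), np.float64(-0.021)], 0], [-1, [0, np.float64(-0.015), np.float64(-0.022)], 0], [-1, [0, np.float64(-0.017), np.float64(-0.023)], 0], [-1, [0, np.float64(-0.02), np.float64(-0.023)], 0], [-1, [0, np.float64(-0.022), np.float64(-0.023)], 0], [-1, [0, np.float64(-0.023), np.float64(-0.023)], 0], [-1, [0, np.float64(-0.026), np.float64(-0.021)], 0], [-1, [0, np.float64(-0.028), np.float64(-0.021)], 0], [-1, [0, np.float64(-0.028), np.float64(-0.018)], 0], [-1, [0, np.float64(-0.029)
[... 241 characters left out ...]
 [-1, [0, np.float64(-0.026), np.float64(-0.007)], 0], [-1, [0, np.float64(-0.023), np.float64(-0.005)], 0], [-1, [0, np.float64(-0.022), np.float64(-0.003)], 0], [-1, [0, np.float64(-0.019), np.float64(-0.003)], 0], [-1, [0, np.float64(-0.016), np.float64(-0.001)], 0], [-1, [0, np.float64(-0.014), np.float64(-0.001)], 0], [-1, [0, np.float64(-0.011), np.float64(-0.001)], 0], [-1, [0, np.float64(-0.008), np.float64(-0.0)], 0], [-1, [0, np.float64(-0.006), np.float64(-0.0)], 0], [-1, [0, np.float64(-0.004), np.float64(-0.0)], 0], [-1, [0, np.float64(-0.002), np.float64(-0.0)], 0], [-1, [0, np.float64(-0.001), np.float64(-0.0)], 0], [-1, [0, np.float64(-0.0), np.float64(-0.0)], 0]]
0.532 0.372
```

{"op": "drive_tool", "data": {
  "increments": [
    [-1,[0,0,-0.001],0],
    [-1,[0,-0.001,-0.002],0],
    [-1,[0,-0.001,-0.003],0],
    [-1,[0,-0.003,-0.006],0],
    [-1,[0,-0.003,-0.008],0],
    [-1,[0,-0.004,-0.01],0],
    [-1,[0,-0.005,-0.012],0],
    [-1,[0,-0.008,-0.015],0],
    [-1,[0,-0.008,-0.017],0],
    [-1,[0,-0.011,-0.019],0]
  ]
}}

```text
clock: 26.12
position: [442.2, -261.0, 113.4]
ee_rot: [1.0, 0.016, -0.0, 0.001]
contact_force: [-0.0, -6.8, -1.7]
gripper_width: 10.0
```

Forces are small, so I continue the swing.

{"op": "drive_tool", "data": {
  "increments": [
    [-1,[0,-0.013,-0.021],0],
    [-1,[0,-0.015,-0.022],0],
    [-1,[0,-0.017,-0.023],0],
    [-1,[0,-0.02,-0.023],0],
    [-1,[0,-0.022,-0.023],0],
    [-1,[0,-0.023,-0.023],0],
    [-1,[0,-0.026,-0.021],0],
    [-1,[0,-0.028,-0.021],0],
    [-1,[0,-0.028,-0.018],0],
    [-1,[0,-0.029,-0.017],0]
  ]
}}

```text
clock: 27.38
position: [440.1, -196.1, 179.7]
ee_rot: [1.0, 0.017, 0.0, 0.003]
contact_force: [-4.7, -10.5, 11.0]
gripper_width: 10.1
```

{"op": "drive_tool", "data": {
  "increments": [
    [-1,[0,-0.03,-0.015],0],
    [-1,[0,-0.029,-0.012],0],
    [-1,[0,-0.028,-0.011],0],
    [-1,[0,-0.028,-0.008],0],
    [-1,[0,-0.026,-0.007],0],
    [-1,[0,-0.023,-0.005],0],
    [-1,[0,-0.022,-0.003],0],
    [-1,[0,-0.019,-0.003],0],
    [-1,[0,-0.016,-0.001],0],
    [-1,[0,-0.014,-0.001],0],
    [-1,[0,-0.011,-0.001],0],
    [-1,[0,-0.008,0],0],
    [-1,[0,-0.006,0],0],
    [-1,[0,-0.004,0],0],
    [-1,[0,-0.002,0],0],
    [-1,[0,-0.001,0],0],
    [-1,[0,0,0],0]
  ]
}}

```text
clock: 29.5
position: [437.4, -113.9, 198.8]
ee_rot: [1.0, 0.017, 0.0, 0.0]
contact_force: [-3.4, -1.0, 10.5]
gripper_width: 10.1
```

```bash
python3 - <<'E'
from h import *
import json
s=read_state();print(s["position"].round(1),s["contact_force"].round(1),s["gripper_width"],s["clock"])
for n in["wrist","scene","top"]:
    c=calibration(n);im=get_image(n)[:,:,::-1];cv2.imwrite(f"pics/{n}15.png",im)
    json.dump({k:np.array(v).tolist() for k,v in c.items()},open(f"pics/{n}15.json","w"))
    if n=="scene":crop(im,180,80,380,310,2.6,"pics/s15.png")
    if n=="top":crop(im,270,110,400,250,4.2,"pics/t15.png")
E
```

```text
[ 437.4 -113.9  198.8] [-3.4 -1.  10.5] 10.119540975745219 29.5
```

View pics/wrist15.png

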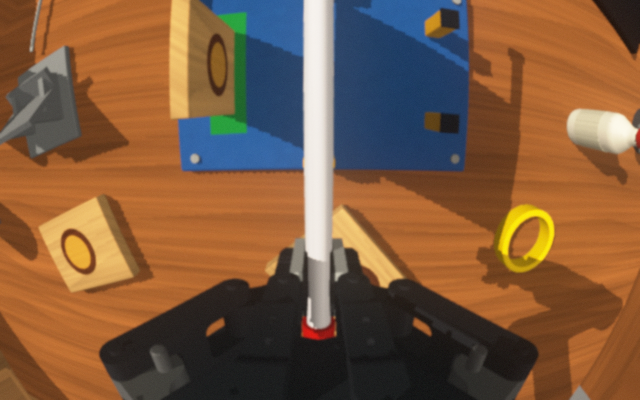

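View pics/s15.png

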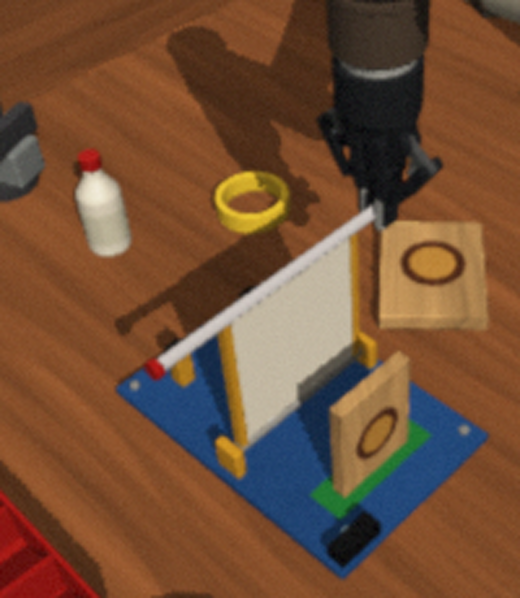

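View pics/t15.png

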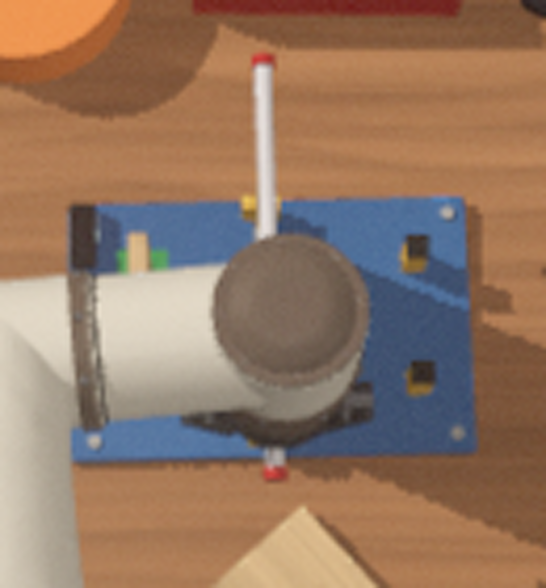

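```bash
cat > m3.py <<'E'
exec(open("m2.py").read().split("q=least")[0])
p=[547.403,-15.871,.0324]
im=cv2.imread("pics/scene15.png");crop(im,225,190,285,240,12,"pics/a.png")
im2=cv2.imread("pics/top15.png");crop(im2,315,115,350,170,10,"pics/b.png")
im3=cv2.imread("pics/wrist15.png");crop(im3,280,0,360,160,4,"pics/c.png")
cw=json.load(open("pics/wrist15.json"))
for a in(-.03,0,.03):
    print(a)
    for c,n,o,s in((cs,"scene",(225,190),12),(ct,"top",(315,115),10),(cw,"wrist",(280,0),4)):
        print(n,[((proj(c,P(p,("rod",k),a),n)[0]-o)*s).round(1) for k in(145,80,-80)])
E
python3 m3.py
```

```text
-0.03
scene [array([168.4, 351.6]), array([451.6, 149.2]), array([1063. , -287.7])]
top [array([193.9, 112.5]), array([199.9, 319.6]), array([215.2, 846.3])]
wrist [array([ 198.4, -773.6]), array([ 205.6, -514.5]), array([208.7, 801.9])]
0
scene [array([187.3, 366.2]), array([470.6, 162.7]), array([1082. , -276.6])]
top [array([176.9, 112.8]), array([182.8, 319.8]), array([197.6, 846.6])]
wrist [array([ 161.2, -774.5]), array([ 161.9, -515.6]), array([160.8, 802.1])]
0.03
scene [array([206.5, 381.6]), array([489.8, 176.9]), array([1101.2, -264.9])]
top [array([159.9, 113.2]), array([165.6, 320.3]), array([180. , 847.1])]
wrist [array([ 124., -774.]), array([ 118.1, -515. ]), array([112.8, 801.8])]
```

View pics/a.png

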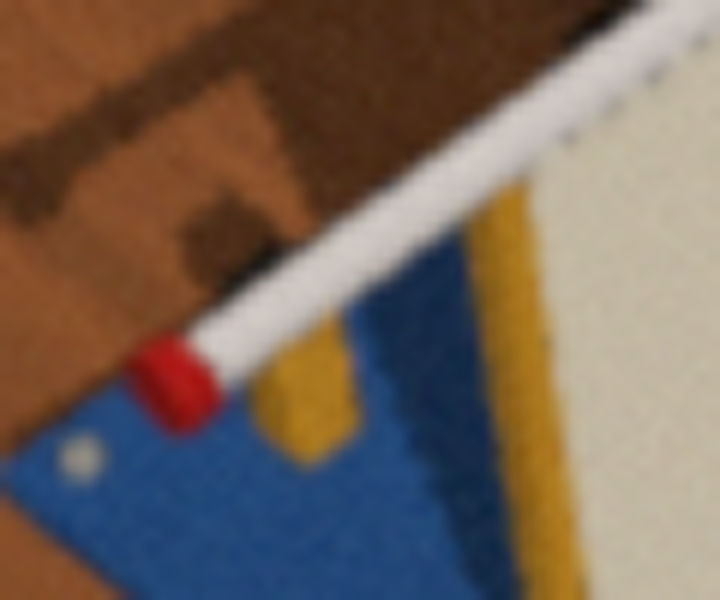

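View pics/b.png

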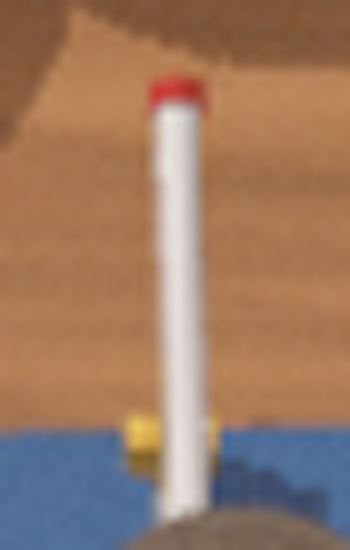

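View pics/c.png

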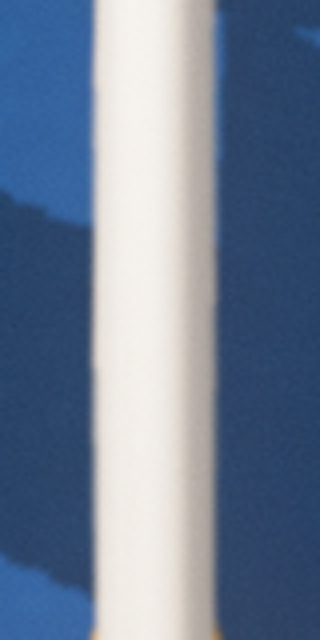

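{"op": "drive_tool", "data": {
  "increments": [
    [-1,[0,0,-0.002],0],
    [-1,[0,0,-0.001],0],
    [-1,[0,0,0],0],
    [-1,[0,0,0],0],
    [-1,[0,0,0],0],
    [-1,[0,0,0],0],
    [-1,[0,0,0],0],
    [-1,[0,0,0],0]
  ]
}}

```text
clock: 30.65
position: [437.4, -113.6, 198.8]
ee_rot: [1.0, 0.016, 0.0, -0.0]
contact_force: [-3.0, -0.4, 6.4]
gripper_width: 9.5
```

```bash
python3 - <<'E'
from h import *
s=read_state();print(s["position"].round(1),s["contact_force"].round(1),s["joint_vel"].round(3))
im=get_image("scene")[:,:,::-1];cv2.imwrite("pics/s16.png",im);a=im
b=cv2.imread("pics/scene15.png");print(np.abs(a.astype(int)-b).mean())
crop(im,180,80,380,310,2.6,"pics/s16c.png")
im=get_image("top")[:,:,::-1];crop(im,315,115,350,170,10,"pics/b2.png")
E
```

```text
[ 437.4 -113.6  198.8] [-3.  -0.4  6.4] [ 0.002 -0.001  0.002  0.001  0.001 -0.001]
2.307169270833333
```

View pics/s16c.png

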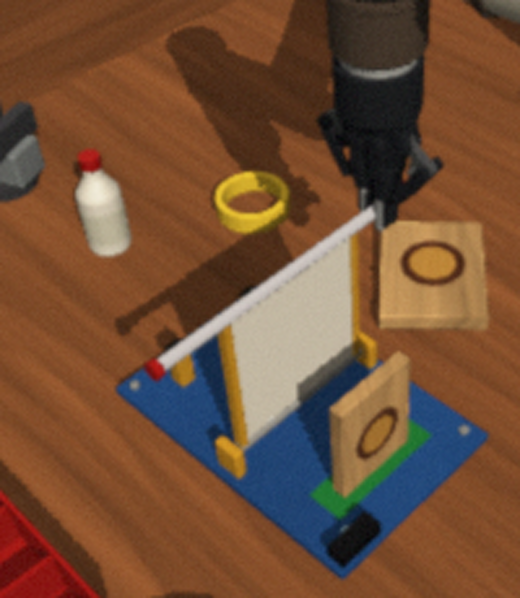

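View pics/b2.png

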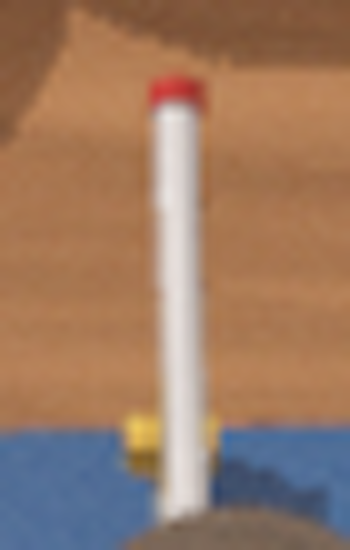

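The plaque stands centred on the pad, and the flap is steady at about +0.004 rad. I make a last trim of 0.6 mm towards zero.

{"op": "drive_tool", "data": {
  "increments": [
    [-1,[0,0.001,0],0],
    [-1,[0,0.001,0],0],
    [-1,[0,0,0],0],
    [-1,[0,0,0],0],
    [-1,[0,0,0],0],
    [-1,[0,0,0],0]
  ]
}}

```text
clock: 31.5
position: [437.4, -114.1, 198.8]
ee_rot: [1.0, 0.016, 0.0, -0.0]
contact_force: [-2.2, -0.3, 6.8]
gripper_width: 9.6
```

```bash
python3 - <<'E'
from h import *
s=read_state();print(s["clock"],s["position"].round(1),s["contact_force"].round(1),s["gripper_width"])
job_done()
E
```

```text
31.5 [ 437.4 -114.1  198.8] [-2.2 -0.3  6.8] 9.55781342529449
the job is handed in; nothing more can be done
```

I handed the job in at 31.5 s, with the plaque standing on the green pad and the fingers still holding the flap upright by its near rod end.

- **Plaque:** I tipped it upright in its rest, gripped it across its faces, set it down on the pad and let go. The last scene picture shows it standing freely, with its face parallel to the flap. It looked centred on the pad across its thickness, and to within about 2 mm along the pad's length.
- **Flap:** I swung it up along its arc in about 4 s.
    - **Angle:** Before a last 0.6 mm trim backwards, the top camera read about −0.002 rad, the wrist camera +0.004 and the scene camera +0.01. They disagree within my measuring error. After the trim I checked only the gripper position, which works out to about +0.002 rad.
    - **Force:** About 7 N of upward force remained on the tool at the end. That is well under the limits, and the arm was at rest.
- **Bystanders:** I never touched the glue bottle, tape roll or screwdriver. The glue and tape are in the last scene picture. The screwdriver was not in that view, so I did not look at it again.
- **Rod reading:** The closed fingers read about 10 mm on the 12 mm rod. I took that as give in the pads, because the pictures show the rod between them.

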